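Change over the insole grinder's stone

TASK

Get the insole grinder ready for the next visitor. Loosen its chuck, put the used drum stone into the steel dish and press the disinfectant pump right down to its stop; then take the slim straight stone from the rack, set it fully home in the chuck and turn the chuck sleeve until the jaws hold it tight. Set the used stone down gently and leave the rest of the desk as it is.

Things in the scene. Friction and masses are not known exactly. Their poses are not given: they have to be found in the camera images.
- grinder: Insole grinder: a straight white cordless tool, upright with its chuck on top, locked in a grey charging stand (125 x 115 mm, 66 mm high) screwed to the table. Its body is at most 57 mm wide. Origin: on the chuck's axis at table height.
- chuck_mouth (a point): Centre of the chuck's open mouth, level with the flat top of its sleeve, 200 mm above the table; z up along the axis. The sleeve is a dark knurled steel ring 42 mm in diameter and 40 mm high, from this point down; the ring below it does not turn. The bore is 42 mm deep, 13 mm wide (11 mm in its last 14 mm), so a seated stone's head begins 6 mm above the mouth and ends 30 mm above it.
- sleeve (a joint): Turn of the chuck sleeve, rad. 0: jaws just touch an 8 mm shank. Positive, anticlockwise from above, opens them, 2.5 mm each per rad (stop at 1.3; from 0.9 on a shank goes in freely). Starts tight, near -0.18. To tighten, turn clockwise to about -0.2 (end stop -0.35); it stiffens from 0. Friction 0.12 N m; stays where left, jaws stay tight. One grasp can do it.
- jaw0: One of three steel jaws in the mouth, 120 degrees apart, moved together by the sleeve. They reach from 28 mm below the mouth up to it. Origin: on the chuck's axis 28 mm below the mouth (when touching an 8 mm shank).
- jaw1: The second jaw, like jaw0.
- jaw2: The third jaw, like jaw0.
- drum_stone_head (a point): Centre of the head of the used drum stone, which starts in the chuck: pink-brown abrasive cylinder 34 mm in diameter, 24 mm high, on a steel shank 8 mm in diameter and 48 mm long; 72 mm long in all, about 75 g. z points from shank to head; this point is 60 mm from the shank's foot.
- drum_stone: The used drum stone; origin at the foot of its shank, z towards the head.
- slim_stone_head (a point): Centre of the head of the clean slim stone: straight abrasive cylinder 20 mm in diameter, 24 mm high, same shank (8 x 48 mm, foot chamfered), about 45 g; this point is 60 mm above the foot. It stands upright in the rack, this point 68 mm above the table, the head's underside 16 mm above the rack. Fully home in the chuck this point is 18 mm above the mouth.
- slim_stone: The slim stone; origin at the foot of its shank, z towards the head.
- rack: Fixed aluminium block 62 x 172 x 40 mm with a row of three holes 60 mm apart along its own y axis (10 mm wide, 32 mm deep), one stone in each: slim cylinder, cone and ball. Origin at the centre of its underside.
- cone_stone_head (a point): Centre of the head of the cone-shaped stone (28 mm wide at its base, 24 mm high) in the rack: leave it.
- ball_stone_head (a point): Centre of the head of the ball-shaped stone (26 mm) in the rack: leave it.
- dish: Loose round stainless dish, 156 mm across the rim, 40 mm high, flat floor 122 mm across and 3 mm thick; origin at the centre of its underside. The pump's spout overhangs its rim on one side.
- pump_top (a point): Centre of the flat round top (32 mm across) of the pump head of a white disinfectant bottle, fixed in a steel desk bracket. The top is 162 mm above the table when up. A thin spout reaches 70 mm from here along this point's -x axis, over the dish's rim, its tip about 144 mm above the table. The bottle is 62 mm in diameter.
- pump_head (a joint): How far the pump head is pressed, m: 0 up, 0.014 at its stop. A spring (3 N at first, 10 N at the stop) brings it up again.
- wipes: White canister of wipes with a green lid, 84 mm in diameter, 175 mm high; bystander. Origin under its centre.
- bp_monitor: White blood-pressure monitor, 115 x 135 x 70 mm; bystander. Origin under its centre.
- glove_box: Box of gloves, 120 x 230 x 70 mm; bystander. Origin under its centre.
There are look-alikes about, which are no part of the job. What is shaped like the grinder but yellow is not meant.

How it is judged:
By the outcome, as a careful person would: the job done as asked, in the order asked, and still so for the second after the job is handed in, with the robot touching nothing.
It also fails if it takes over 72 s, if anything falls off the work surface, if the arm or the gripper's body presses on something with over 40 N, if the wrist force passes 120 N, or if a joint passes its speed limit or range.

ROBOT

A 6-joint arm with a two-finger parallel gripper is mounted at the origin on the work surface. World frame = base frame: x ahead of the robot, y to its left, z up, the work surface at z = 0. Lengths are in m, angles in rad, forces in N, time in s.
With the tool pointing down it reaches from about 0.425 to 0.95 m from the base axis. Payload 14.7 kg.
Tool frame: the origin (TCP) lies midway between the tips of the shut fingers; the grasp point (between the pads) lies 19 mm behind it; z points along the fingers, y is the line along which they close (so a half turn about z gives the same grasp; the last joint's range is limited). The gripper opens to 85 mm and grips with 20 to 120 N. Pads are 22 mm wide; open, the fingers measure 114 mm over their backs; the gripper's body (76 mm by 85 mm) begins 54 mm behind the grasp point. The pads swing forward as they close: fully open they stand 13 mm farther back than shut.
Start: joints at [-1.394, 0.48, 1.596, -0, 1.065, -0.047], TCP at [0.144, -0.634, 0.231] pointing down, gripper open.
Joint ranges: [-2.75, 2.75], [-0.82, 2.05], [0.23, 2.67], [-1.56, 4.7], [0.09, 2.69], [-2.92, 2.92]. Speed limits (rad/s): [1.89, 1.89, 2.39, 3.01, 3.01, 3.01].

INTERFACE

Orientations are given as a unit quaternion [x, y, z, w].
In Python, from plant import sensors, capture, get_calibration, order gives the robot as it stands.
- The arm moves only by the tool arm_command, never from a script. Its argument "moves" is a list of rows, each a list of 7 numbers: the closure, from 0 (fully open) to 1 (shut), then the shift along the tool's x, y, z in m, then the turn, a rotation vector about the tool's x, y, z in degrees. In form: [[claw, tx, ty, tz, rx, ry, rz], ...]. A call has 1 to 20 rows; each row shifts and turns the commanded pose from where the row before left it, along the tool's axes as they then stand; what a row does not reach is not made up. A row lasts 1/10 s, in which the tool goes at most 50 mm and 8.59 degrees, less where a joint would pass 70% of its speed; a pose out of reach is approached as far as the arm can. A call is refused whole if a number of a shift passes 0.05 or a number of a turn 8.59, either way. A call with a gripper value outside its range is refused whole. The fingers move at their own pace and stop on an object; "grip_force" is the grip in N (left out, the last holds). Time passes only in rows, so rows that do not move let the fingers close. It gives the time, the measured TCP pose, the force, the opening and the grip force at its end, in the units of the state.
- sensors.observe(): the state, without advancing time (a new reading comes with each control period).
- capture(name): name is "scene" or "top" or "wrist"; returns (picture, depth): 400x640x3 uint8, red, green, blue; 400x640 float32, m along the optical axis (not along the pixel's ray), 0 where there is no reading.
- get_calibration(name): a dict with "fx", "fy", "cx", "cy" (pixels), "k1" (the pictures are not rectified: a ray, as slopes to the right and down, at radius r is drawn at 1 + k1 r^2 times it, then the intrinsics apply), "eye" and "rotation" of the camera in the world. Camera axes: x right, y down, z forward; pixel columns grow to the right and rows downward; lengths in m; the calibration is good to about 2 mm. A picture is of the moment at which its call begins: read the wrist's pose just before it. get_calibration takes no time and is no camera call; for the wrist camera it gives the pose at the moment of the call.
- order.sign_off(): hands the job in; it is judged then, once.
The state is a dict: "time_s": time; "joint_positions": joint angles; "joint_velocities": joint speeds; "tau": joint torques, N m; "tool_pos": TCP position; "ee_rot": TCP orientation; "wrist_force": force on the tool from outside, world axes, zero at the start; "torque": the same for the moment, N m; "grip_width": finger opening in m; "grasp_force": force on a finger pad.
Only numpy, scipy, OpenCV 4.12 (cv2) and the standard library are available. Lean on these libraries where they do the work, as an engineer would, in place of code of your own. Each camera call takes 0.05 s, during which the arm holds its last target. There are 200 camera calls.

## Working session

There is one attempt and no reset: what is moved stays moved. The work goes in short steps, Python scripts to look and compute and a tool call to move; the robot and the scene stay as the last step left them, time stands still between calls to the robot, and variables do not carry over. Pictures are saved under pics/ and viewed, at most 10 in all, crops included, and the job is handed in when it is done.

Besides the shell and the picture viewer there is one more tool, called after "Request:" as name([rows], argument=value, ...), one row to a line, values as JSON. arm_command: Moves the arm, as the interface text tells. Its arguments: {"type":"object","properties":{"moves":{"type":"array"},"grip_force":{"type":"number"}},"required":["moves"]}

```bash
ls; mkdir -p pics
cat > h.py <<'E'
import numpy as np, cv2
from plant import sensors, capture, get_calibration, order
from scipy.spatial.transform import Rotation as R
def snap(name,f):
    c=get_calibration(name); p,d=capture(name)
    cv2.imwrite('pics/%s.png'%f,p[:,:,::-1]); np.savez('pics/%s.npz'%f,p=p,d=d,**{k:np.array(v) for k,v in c.items()})
    return p,d,c
def load(f): return dict(np.load('pics/%s.npz'%f))
def rays(c,u,v):
    x=(np.asarray(u,float)-c['cx'])/c['fx'];y=(np.asarray(v,float)-c['cy'])/c['fy'];X,Y=x,y
    for _ in range(10):
        s=1+c['k1']*(X*X+Y*Y);X,Y=x/s,y/s
    return np.stack([X,Y,np.ones_like(X)],-1)
def cloud(c,d=None):
    d=c['d'] if d is None else d
    v,u=np.mgrid[:d.shape[0],:d.shape[1]]
    return (rays(c,u,v)*d[...,None])@np.array(c['rotation']).T+np.array(c['eye'])
def onplane(c,u,v,z):
    r=rays(c,u,v)@np.array(c['rotation']).T; e=np.array(c['eye'])
    return e+r*((z-e[2])/r[...,2])[...,None]
E
python3 - <<'E'
from h import *
for n in ('scene','top'):
    p,d,c=snap(n,n); print(n,{k:np.round(v,3).tolist() for k,v in c.items()})
print(sensors.observe())
E
```

```text
pics
scene {'fx': 506.244, 'fy': 506.244, 'cx': 316.554, 'cy': 197.857, 'k1': -0.022, 'eye': [1.898, 0.237, 0.985], 'rotation': [0.564, 0.665, -0.371, -0.32]}
top {'fx': 459.784, 'fy': 459.784, 'cx': 322.905, 'cy': 196.712, 'k1': -0.103, 'eye': [0.378, 0.006, 1.734], 'rotation': [-0.699, 0.713, -0.03, 0.046]}
{'time_s': 0.1, 'joint_positions': array([-1.39359779e+00,  4.80780342e-01,  1.59683196e+00, -1.93882497e-05,
        1.06508958e+00, -4.66169276e-02]), 'joint_velocities': array([ 0.00118603, -0.00075152, -0.00233476,  0.00017668,  0.00135281,
       -0.00044332]), 'tau': array([-7.76805864e-04, -9.52262950e+01, -4.31036210e+01, -1.14877189e-04,
        5.25818788e-03, -1.08704299e-07]), 'tool_pos': array([ 0.14420501, -0.63341221,  0.23072142]), 'ee_rot': array([ 9.93744184e-01,  1.11678955e-01, -4.46454854e-05, -5.52878372e-04]), 'wrist_force': array([ 0.4751318 ,  0.50936817, -0.03183672]), 'torque': array([ 0.03628189,  0.0149994 , -0.05821949]), 'grasp_force': 0.0, 'grip_width': 0.08548773294886289}
```

```bash
sed -i "s/np.array(c\['rotation'\]).T/R.from_quat(np.array(c['rotation'])).as_matrix().T/" h.py
python3 - <<'E'
from h import *
for n in ('scene','top'):
    c=load(n);P=cloud(c);print(n,np.round(P[200,320],3),np.round(P[100,100],3))
E
```

```text
scene [0.352 0.007 0.025] [-0.979 -1.651 -0.189]
top [ 0.553  0.054 -0.007] [ 1.238  1.341 -0.749]
```

View pics/scene.png

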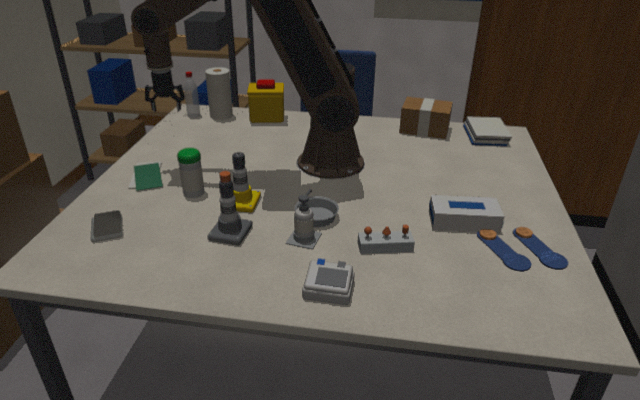

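View pics/top.png

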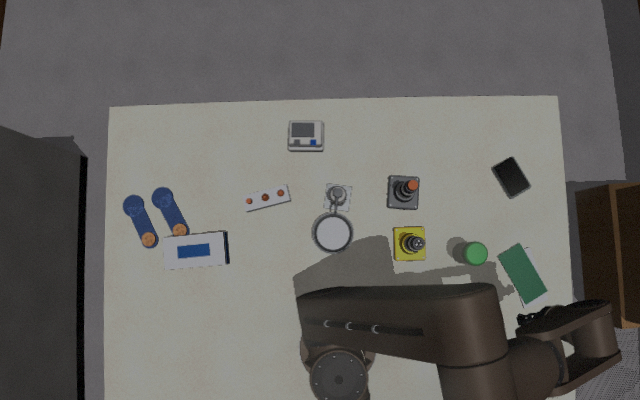

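Run:
```python
from h import *
t=cv2.imread('pics/top.png');s=cv2.imread('pics/scene.png')
a=cv2.resize(t[170:260,230:430],(800,360),interpolation=3)
b=cv2.resize(s[150:255,205:335],(297,240),interpolation=3);b2=cv2.resize(s[215:260,350:425],(400,240),interpolation=3)
im=np.zeros((600,800,3),np.uint8);im[:360]=a;im[360:,:297]=b;im[360:,300:700]=b2
cv2.imwrite('pics/crop1.png',im)
c=load('top');P=cloud(c)
def at(u,v):return np.round(P[v,u],3).tolist()
for n,u,v in [('drum',413,185),('rackL',249,201),('rackM',265,197),('rackR',281,193),('dish',332,232),('pump',337,190),('wipes',475,253),('mon',306,135),('yel',417,242)]: print(n,at(u,v))
```

```text
drum [0.573, -0.261, 0.224]
rackL [0.547, 0.311, 0.076]
rackM [0.56, 0.252, 0.075]
rackR [0.573, 0.193, 0.078]
dish [0.43, 0.011, -0.006]
pump [0.57, -0.01, 0.16]
wipes [0.343, -0.474, 0.171]
mon [0.788, 0.099, 0.071]
yel [0.385, -0.279, 0.159]
```

View pics/crop1.png

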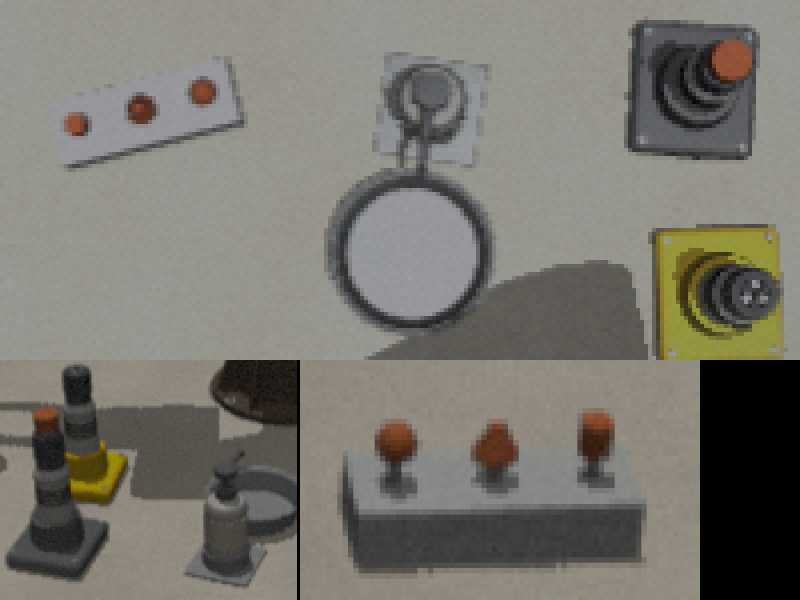

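Candidates in the top picture: grinder with grey stand (405,190) or the yellow look-alike (410,243). For the slim stone: rack heads at (249,201), (265,197) and (281,193). The crop shows a flat cylinder at the +y end (249,201), a cone in the middle and a ball at (281,193). So I take the grey-stand grinder and the stone at (249,201). Next I refine the positions.

Run:
```python
from h import *
for n in ('top','scene'):
    c=load(n);P=cloud(c);im=c['p'].astype(int)
    red=(im[...,0]>im[...,2]+50)
    for nm,x,y,z in [('drum',.573,-.261,.23),('slim',.547,.311,.08),('cone',.56,.252,.068),('ball',.573,.193,.068)]:
        m=red&(np.hypot(P[...,0]-x,P[...,1]-y)<.035)&(P[...,2]>.04)
        q=P[m]; top=q[q[:,2]>z-.006]
        vv,uu=np.nonzero(m)
        print(n,nm,m.sum(),np.round([q[:,2].max(),*top.mean(0)],4), 'px',uu.mean().round(1),vv.mean().round(1),'onplane mid',np.round(onplane(c,uu.mean(),vv.mean(),z-.012),4))
    m=(P[...,2]>.155)&(P[...,2]<.175)&(np.hypot(P[...,0]-.57,P[...,1]+.01)<.05)
    print('pump',m.sum(),np.round(P[m].mean(0),4),np.round(P[m].min(0),3),np.round(P[m].max(0),3))
    m=(P[...,2]>.03)&(P[...,2]<.055)&(np.hypot(P[...,0]-.43,P[...,1]-.01)<.1)
    q=P[m];print('dish rim',m.sum(),np.round(q.min(0),3),np.round(q.max(0),3))
    m=(P[...,2]>.13)&(P[...,2]<.155)&(np.hypot(P[...,0]-.48,P[...,1]-.01)<.06)
    print('spout',np.round(P[m],3).tolist()[::6])
```

```text
top drum 79 [ 0.2377  0.5734 -0.2586  0.2299] px 412.5 184.5 onplane mid [ 0.5753 -0.2608  0.218 ]
top slim 21 [0.0862 0.548  0.3128 0.0794] px 248.2 200.6 onplane mid [0.5488 0.3148 0.068 ]
top cone 24 [0.0849 0.5589 0.2528 0.0708] px 265.0 197.5 onplane mid [0.5603 0.2548 0.056 ]
top ball 23 [0.0854 0.574  0.1961 0.0778] px 280.1 192.8 onplane mid [0.5766 0.1986 0.056 ]
pump 77 [ 0.5571 -0.0099  0.1617] [ 0.521 -0.024  0.156] [0.577 0.004 0.171]
dish rim 294 [ 0.352 -0.067  0.03 ] [0.503 0.085 0.051]
spout [[0.536, -0.006, 0.153], [0.511, 0.001, 0.154], [0.495, 0.002, 0.143]]
scene drum 52 [ 0.2347  0.5764 -0.2611  0.2297] px 225.1 175.2 onplane mid [ 0.5668 -0.2629  0.218 ]
scene slim 19 [0.0848 0.5503 0.3106 0.0797] px 405.3 226.3 onplane mid [0.5329 0.3115 0.068 ]
scene cone 35 [0.0823 0.5685 0.252  0.0704] px 386.2 230.7 onplane mid [0.5506 0.2522 0.056 ]
scene ball 27 [0.0853 0.583  0.1939 0.0771] px 367.6 229.2 onplane mid [0.5524 0.1929 0.056 ]
pump 66 [ 0.5608 -0.0136  0.1609] [ 0.521 -0.03   0.155] [0.578 0.001 0.166]
dish rim 208 [ 0.344 -0.07   0.03 ] [0.505 0.082 0.046]
spout [[0.496, -0.001, 0.153]]
```

```bash
cat >> h.py <<'E'
def delta(goal,yaw=None,s=None):
    """tool-frame shift to goal; yaw: wanted world angle (deg) of tool y, tool down"""
    s=s or sensors.observe(); r=R.from_quat(s['ee_rot']); M=r.as_matrix()
    y=M[:,1]; print('t',round(s['time_s'],2),'tcp',np.round(s['tool_pos'],4),'yaw y',np.degrees(np.arctan2(y[1],y[0])).round(2),'zaxis',M[:,2].round(3),'q',np.round(s['joint_positions'],2),'F',np.round(s['wrist_force'],1),'T',np.round(s['torque'],2),'w',round(s['grip_width'],4),'gf',s['grasp_force'])
    t=M.T@(np.array(goal)-s['tool_pos']); print('shift tool',t.round(4))
    if yaw is not None:
        a=np.radians(yaw); yy=np.array([np.cos(a),np.sin(a),0]); zz=np.array([0,0,-1.]); xx=np.cross(yy,zz)
        print('rot deg',np.degrees((r.inv()*R.from_matrix(np.stack([xx,yy,zz],1))).as_rotvec()).round(2))
E
python3 -c "
from h import *
delta([.573,-.26,.36])"
```

```text
t 0.1 tcp [ 0.1442 -0.6334  0.2307] yaw y -77.18 zaxis [-0.     0.001 -1.   ] q [-1.39  0.48  1.6  -0.    1.07 -0.05] F [ 0.5  0.5 -0. ] T [ 0.04  0.01 -0.06] w 0.0855 gf 0.0
shift tool [ 0.501  -0.2691 -0.129 ]
```

Request:
arm_command([
  [0,0,0,-0.043,0,0,0],
  [0,0,0,-0.043,0,0,0],
  [0,0,0,-0.043,0,0,0],
  [0,0.042,-0.0225,0,0,0,0],
  [0,0.042,-0.0225,0,0,0,0],
  [0,0.042,-0.0225,0,0,0,0],
  [0,0.042,-0.0225,0,0,0,0],
  [0,0.042,-0.0225,0,0,0,0],
  [0,0.042,-0.0225,0,0,0,0],
  [0,0.042,-0.0225,0,0,0,0],
  [0,0.042,-0.0225,0,0,0,0],
  [0,0.042,-0.0225,0,0,0,0],
  [0,0.042,-0.0225,0,0,0,0],
  [0,0.042,-0.0225,0,0,0,0],
  [0,0.039,-0.0215,0,0,0,0],
  [0,0,0,0,0,0,0],
  [0,0,0,0,0,0,0],
], grip_force=70)

```text
time_s: 1.8
tool_pos: [0.5734, -0.2594, 0.3596]
ee_rot: [0.994, 0.113, -0.001, -0.0]
wrist_force: [-0.1, -0.4, 0.6]
grip_width: 0.0855
grasp_force: 0.0
```

Run:
```python
from h import *
delta([.573,-.26,.165])
p,d,c=snap('wrist','w1')
print({k:np.round(v,3).tolist() for k,v in c.items()})
P=cloud(c,d);im=p.astype(int)
cv2.imwrite('pics/w1b.png',p[:,:,::-1])
```

```text
t 1.8 tcp [ 0.5734 -0.2594  0.3596] yaw y -77.06 zaxis [-0.001  0.    -1.   ] q [-0.47  0.35  1.48 -0.    1.31  0.87] F [-0.1 -0.4  0.6] T [ 0.02  0.03 -0.  ] w 0.0855 gf 0.0
shift tool [-0.0004  0.0007  0.1946]
{'fx': 288.888, 'fy': 288.888, 'cx': 319.719, 'cy': 201.169, 'k1': -0.02, 'eye': [0.639, -0.244, 0.502], 'rotation': [0.775, -0.617, -0.084, 0.105]}
```

View pics/w1.png

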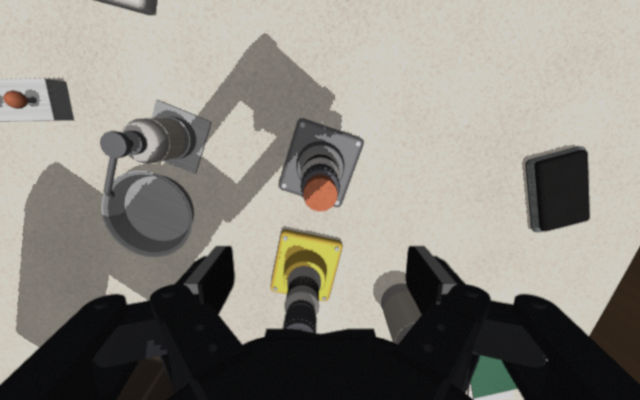

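The wrist view shows the drum head's top at about (320,193) above the grey stand. The yellow look-alike is below it at (305,265), the pump top is at (115,143) and the dish at (150,212).

Run:
```python
from h import *
c=load('w1');P=cloud(c);im=c['p'].astype(int)
red=(im[...,0]>im[...,2]+50)&(np.hypot(P[...,0]-.573,P[...,1]+.26)<.04)
v,u=np.nonzero(red);Q=P[red];t=np.abs(Q[:,2]-np.median(Q[:,2]))<.004
print(len(v),u.min(),u.max(),v.min(),v.max(),np.percentile(Q[:,2],[5,50,95]))
hull=cv2.convexHull(np.stack([u,v],1).astype(np.int32))
# fit circle of radius 17 mm at z=.23 to the mask edge nearest the disc
pts=np.stack([u,v],1)
W=onplane(c,u,v,.23)[:,:2]
m,r=cv2.minEnclosingCircle(W.astype(np.float32));print('enclosing',m,r)
print('mean top depth pts',Q[t].mean(0))
m=(P[...,2]>.158)&(P[...,2]<.17)&(np.hypot(P[...,0]-.567,P[...,1]+.012)<.03)
print('pump',m.sum(),P[m].mean(0),P[m].min(0),P[m].max(0))
```

```text
892 304 337 178 211 [0.22864299 0.22988253 0.23101709]
enclosing (0.5723752975463867, -0.2605806589126587) 0.01729365438222885
mean top depth pts [ 0.57231664 -0.26025666  0.22988018]
pump 588 [ 0.56043264 -0.0144613   0.16133136] [ 0.53779577 -0.02922601  0.15810507] [0.57622133 0.00225928 0.16422952]
```

Request:
arm_command([
  [0,-0.0012,0.0008,0.04,0,0,0],
  [0,0,0,0.04,0,0,0],
  [0,0,0,0.035,0,0,0],
  [0,0,0,0.03,0,0,0],
  [0,0,0,0.03,0,0,0],
  [0,0,0,0.0195,0,0,0],
  [0,0,0,0,0,0,0],
  [0.3,0,0,0,0,0,0],
  [0.6,0,0,0,0,0,0],
  [0.6,0,0,0,0,0,0],
  [0.6,0,0,0,0,0,0],
  [0.6,0,0,0,0,0,0],
  [0.6,0,0,0,0,0,0],
])

```text
time_s: 3.15
tool_pos: [0.572, -0.2599, 0.1678]
ee_rot: [0.994, 0.112, 0.0, -0.001]
wrist_force: [-6.8, 14.1, 21.4]
grip_width: 0.0407
grasp_force: 68.9
```

Run:
```python
from h import *
delta([.5724,-.2604,.165])
snap('wrist','w2')
```

```text
t 3.15 tcp [ 0.572  -0.2599  0.1678] yaw y -77.18 zaxis [ 0.001  0.001 -1.   ] q [-0.48  0.52  1.71  0.    0.92  0.87] F [-6.8 14.1 21.4] T [ 2.42  1.01 -0.01] w 0.0407 gf 68.93300626426935
shift tool [0.0003 0.0005 0.0028]
```

View pics/w2.png

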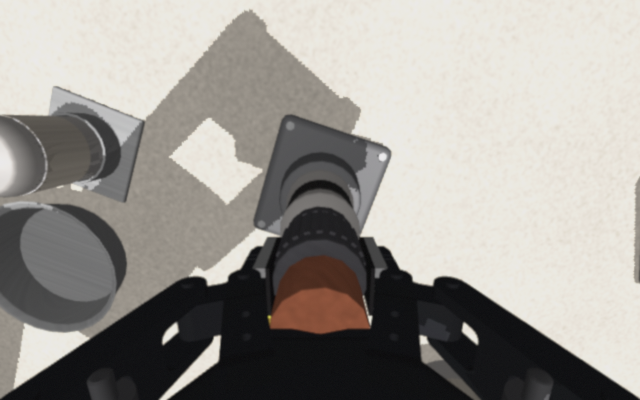

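The fingers hold the sleeve at (320,240), with the drum head clear between them. I relieve the small offset and turn anticlockwise.

Request:
arm_command([
  [0.6,0,-0.0005,-0.003,0,0,0],
  [0.6,0,0,0,0,0,-4],
  [0.6,0,0,0,0,0,-8],
  [0.6,0,0,0,0,0,-8],
  [0.6,0,0,0,0,0,-8],
  [0.6,0,0,0,0,0,-8],
  [0.6,0,0,0,0,0,-8],
  [0.6,0,0,0,0,0,-8],
  [0.6,0,0,0,0,0,-8],
  [0.6,0,0,0,0,0,-7],
  [0.6,0,0,0,0,0,-2],
  [0.6,0,0,0,0,0,0],
  [0.6,0,0,0,0,0,0],
], grip_force=80)

```text
time_s: 4.5
tool_pos: [0.5717, -0.2598, 0.1683]
ee_rot: [0.756, 0.655, 0.0, -0.001]
wrist_force: [4.6, 5.4, -17.3]
grip_width: 0.0402
grasp_force: 90.5
```

Run:
```python
from h import *
delta([.5724,-.2604,.165])
```

```text
t 4.5 tcp [ 0.5717 -0.2598  0.1683] yaw y -8.16 zaxis [-0.001  0.002 -1.   ] q [-0.48  0.52  1.71  0.    0.92 -0.33] F [  4.6   5.4 -17.3] T [ 0.96 -0.71  0.11] w 0.0402 gf 90.53916782140732
shift tool [-0.0005  0.0007  0.0033]
```

Request:
arm_command([
  [0.3,0,0,0,0,0,0],
  [0,0,0,0,0,0,0],
  [0,0,0,0,0,0,0],
  [0,0,0,-0.01,0,0,-4],
  [0,0,0,-0.021,0,0,-4.2],
  [0,0,0,0,0,0,0],
  [0.6,0,0,0,0,0,0],
  [0.7,0,0,0,0,0,0],
  [0.7,0,0,0,0,0,0],
  [0.7,0,0,0,0,0,0],
  [0.7,0,0,0,0,0,0],
], grip_force=30)

```text
time_s: 5.6
tool_pos: [0.5719, -0.2608, 0.1995]
ee_rot: [0.707, 0.707, -0.0, -0.0]
wrist_force: [0.1, -0.2, -0.1]
grip_width: 0.0322
grasp_force: 30.0
```

Run:
```python
from h import *
delta([.5717,-.2598,.28],0)
```

```text
t 5.6 tcp [ 0.5719 -0.2608  0.1995] yaw y 0.01 zaxis [-0.  0. -1.] q [-0.48  0.48  1.68  0.    0.98 -0.48] F [ 0.1 -0.2 -0.1] T [-0.02 -0.05 -0.  ] w 0.0322 gf 29.961424469947815
shift tool [ 0.001  -0.0002 -0.0805]
rot deg [-0.02 -0.01  0.01]
```

Request:
arm_command([
  [0.7,0,0,-0.01,0,0,0],
  [0.7,0,0,-0.02,0,0,0],
  [0.7,0,0,-0.03,0,0,0],
  [0.7,0,0,-0.03,0,0,0],
  [0.7,0,0,-0.02,0,0,0],
  [0.7,0,0,0,0,0,0],
  [0.7,0,0,0,0,0,0],
])

```text
time_s: 6.3
tool_pos: [0.5719, -0.2608, 0.3101]
ee_rot: [0.707, 0.707, 0.0, 0.0]
wrist_force: [-0.6, -0.2, -1.6]
grip_width: 0.032
grasp_force: 29.9
```

Run:
```python
from h import *
delta([.428,.09,.25],0)
snap('wrist','w3')
c=load('w3');P=cloud(c)
m=(P[...,2]>.15)&(P[...,2]<.215)&(np.hypot(P[...,0]-.5717,P[...,1]+.26)<.03)
print(m.sum())
```

```text
t 6.3 tcp [ 0.5719 -0.2608  0.3101] yaw y 0.02 zaxis [ 0. -0. -1.] q [-0.48  0.38  1.55 -0.    1.21 -0.48] F [-0.6 -0.2 -1.6] T [-0.07  0.01  0.02] w 0.032 gf 29.880226850509644
shift tool [ 0.3509 -0.1438  0.06  ]
rot deg [0.03 0.02 0.02]
1886
```

View pics/w3.png

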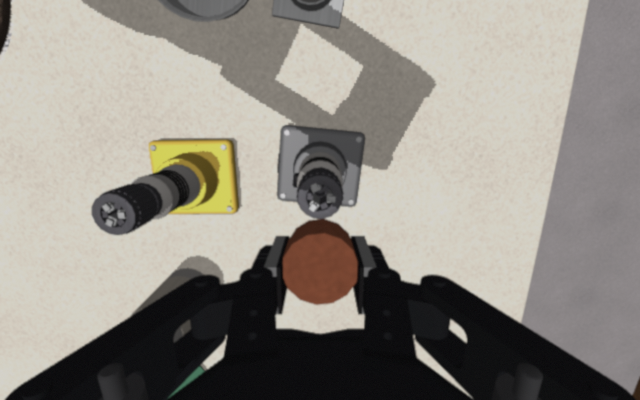

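The drum head is held at (320,262). The open chuck shows at (320,195), empty. I carry the stone over the dish and tilt it there, so it can be laid down rather than dropped.

Request:
arm_command([
  [0.7,0.01,-0.006,0,0,0,0],
  [0.7,0.02,-0.012,0,0,0,0],
  [0.7,0.03,-0.018,0,0,0,0],
  [0.7,0.03,-0.018,0,0,0,0],
  [0.7,0.03,-0.018,0,0,0,0],
  [0.7,0.03,-0.018,0.01,0,0,0],
  [0.7,0.03,-0.018,0.02,0,0,0],
  [0.7,0.03,-0.018,0.02,0,0,0],
  [0.7,0.02,-0.012,0.02,0,0,0],
  [0.7,0.019,-0.006,0.02,0,0,0],
  [0.7,0,0,0.02,0,0,0],
  [0.7,0,0,0,0,-5,0],
  [0.7,0,0,0,0,-8,0],
  [0.7,0,0,0,0,-8,0],
  [0.7,0,0,0,0,-8,0],
  [0.7,0,0,0,0,-8,0],
  [0.7,0,0,0,0,-8,0],
  [0.7,0,0,0,0,0,0],
  [0.7,0,0,0,0,0,0],
])

```text
time_s: 8.25
tool_pos: [0.4258, -0.0114, 0.1981]
ee_rot: [0.656, 0.659, -0.262, 0.258]
wrist_force: [-0.1, -0.2, -0.1]
grip_width: 0.0321
grasp_force: 29.9
```

Run:
```python
from h import *
delta([.428,-.012,.05])
snap('scene','s2'); c=load('w3');P=cloud(c)
m=(P[...,2]>.19)&(P[...,2]<.21)&(np.hypot(P[...,0]-.5717,P[...,1]+.26)<.04)
v,u=np.nonzero(m);W=onplane(c,u,v,.2)[:,:2].astype(np.float32);print(m.sum(),cv2.minEnclosingCircle(W),W.mean(0))
c=load('s2')
cv2.imwrite('pics/s2c.png',cv2.resize(c['p'][60:260,150:450,::-1],(750,500),interpolation=3))
```

```text
t 8.25 tcp [ 0.4258 -0.0114  0.1981] yaw y 0.11 zaxis [-0.005 -0.684 -0.729] q [ 0.46  0.46  2.08 -0.74  1.13  0.96] F [-0.1 -0.2 -0.1] T [ 0.4  -0.02  0.01] w 0.0321 gf 29.887556433677673
shift tool [0.1009 0.0034 0.1085]
1526 ((0.571667492389679, -0.2586323320865631), 0.021978043019771576) [ 0.57175535 -0.2585633 ]
```

View pics/s2c.png

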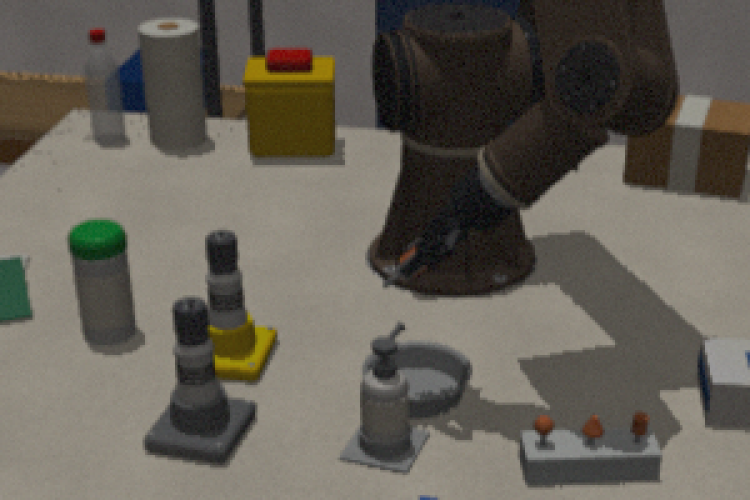

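The stone is held tilted at (405,260) in the crop, clear above the dish. I lower it until the foot is just above the dish floor.

Request:
arm_command([
  [0.7,0.014,0.0022,0.015,0,0,0],
  [0.7,0.02,0,0.0215,0,0,0],
  [0.7,0.02,0,0.0215,0,0,0],
  [0.7,0.02,0,0.0215,0,0,0],
  [0.7,0.014,0,0.015,0,0,0],
  [0.7,0.01,0,0.011,0,0,0],
  [0.7,0.005,0,0.0055,0,0,0],
  [0.7,0.003,0,0.003,0,0,0],
  [0.7,0,0,0,0,0,0],
], grip_force=25)

```text
time_s: 9.2
tool_pos: [0.4283, -0.0133, 0.0439]
ee_rot: [0.657, 0.658, -0.262, 0.259]
wrist_force: [0.4, 0.9, -0.8]
grip_width: 0.0324
grasp_force: 29.9
```

Run:
```python
from h import *
delta([.428,-.012,.036])
```

```text
t 9.2 tcp [ 0.4283 -0.0133  0.0439] yaw y -0.08 zaxis [-0.004 -0.685 -0.729] q [ 0.45  0.75  2.13 -0.91  0.89  1.26] F [ 0.4  0.9 -0.8] T [0.38 0.06 0.02] w 0.0324 gf 29.887871146202087
shift tool [ 0.0063 -0.0003  0.0049]
```

Request:
arm_command([
  [0.7,0.0014,0,0.0014,0,0,0],
  [0.7,0.0014,0,0.0014,0,0,0],
  [0.7,0.0014,0,0.0014,0,0,0],
  [0.7,0.0014,0,0.0014,0,0,0],
  [0.7,0,0,0,0,0,0],
], grip_force=20)

```text
time_s: 9.7
tool_pos: [0.428, -0.0126, 0.0353]
ee_rot: [0.657, 0.658, -0.262, 0.259]
wrist_force: [0.7, 0.1, -1.8]
grip_width: 0.0321
grasp_force: 29.9
```

Request:
arm_command([
  [0.7,0.0007,0,0.0007,0,0,0],
  [0.7,0.0007,0,0.0007,0,0,0],
  [0.7,0.0007,0,0.0007,0,0,0],
  [0.7,0,0,0,0,0,0],
])

```text
time_s: 10.1
tool_pos: [0.4283, -0.0124, 0.0331]
ee_rot: [0.657, 0.658, -0.262, 0.26]
wrist_force: [-2.1, 9.5, 15.7]
grip_width: 0.0323
grasp_force: 31.7
```

Request:
arm_command([
  [0.7,0,0,-0.0007,0,0,0],
  [0.7,0.002,0,0,0,0,0],
  [0.7,0.002,0,0,0,0,0],
  [0.7,0.002,0,-0.0002,0,0,0],
  [0.7,0,0,0,0,0,0],
], grip_force=20)

```text
time_s: 10.6
tool_pos: [0.4281, -0.0077, 0.0293]
ee_rot: [0.657, 0.658, -0.263, 0.259]
wrist_force: [0.3, -0.6, 4.5]
grip_width: 0.0321
grasp_force: 30.1
```

Run:
```python
from h import *
delta([.428,-.012,.036])
```

```text
t 10.6 tcp [ 0.4281 -0.0077  0.0293] yaw y -0.0 zaxis [-0.004 -0.686 -0.728] q [ 0.46  0.79  2.12 -0.92  0.88  1.29] F [ 0.3 -0.6  4.5] T [-0.56 -0.07  0.09] w 0.0321 gf 30.133674144744873
shift tool [-0.0077 -0.0001 -0.002 ]
```

Request:
arm_command([
  [0.7,0.002,0,0.0003,0,0,0],
  [0.7,0.002,0,0.0003,0,0,0],
  [0.7,0.002,0,0.0004,0,0,0],
  [0.7,0.002,0,0.0005,0,0,0],
  [0.7,0.002,0,0.0006,0,0,0],
  [0.7,0.002,0,0.0007,0,0,0],
  [0.7,0,0,0,0,0,0],
])

```text
time_s: 11.3
tool_pos: [0.4281, -0.0006, 0.0187]
ee_rot: [0.657, 0.658, -0.262, 0.259]
wrist_force: [-1.3, 2.1, 5.1]
grip_width: 0.032
grasp_force: 30.5
```

Run:
```python
from h import *
delta([.428,-.012,.036])
snap('wrist','w4'); snap('scene','s3')
a=load('w4')['p'][...,::-1]; b=cv2.resize(load('s3')['p'][140:240,270:370,::-1],(400,400),interpolation=3)
cv2.imwrite('pics/m4.png',np.hstack([cv2.resize(a[:,120:520],(400,400)),b]))
```

```text
t 11.3 tcp [ 0.4281 -0.0006  0.0187] yaw y -0.01 zaxis [-0.004 -0.685 -0.728] q [ 0.47  0.81  2.11 -0.91  0.88  1.31] F [-1.3  2.1  5.1] T [-0.27  0.03 -0.06] w 0.032 gf 30.506408214569092
shift tool [-0.0201 -0.0002 -0.0048]
```

View pics/m4.png

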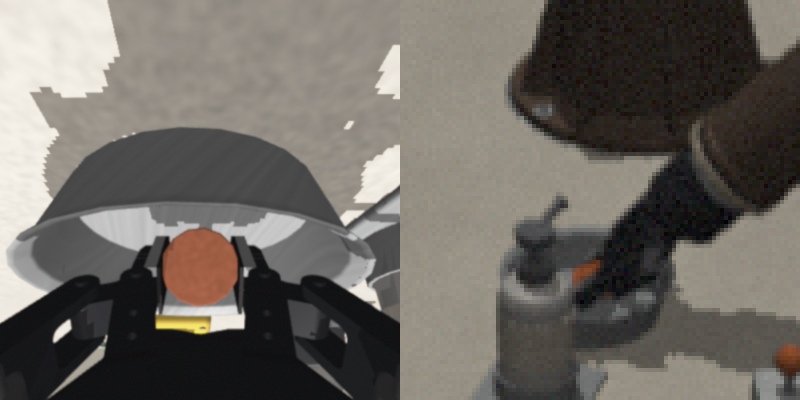

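The head's end face is at (200,268) in the left half, and the stone lies pivoted low inside the dish with the dish unmoved. I ease it a little lower, then open slowly.

Request:
arm_command([
  [0.7,0.0003,0,0.0015,0,0,0],
  [0.7,0.0003,0,0.0015,0,0,0],
  [0.7,0.0003,0,0.0015,0,0,0],
  [0.7,0.0003,0,0.0015,0,0,0],
  [0.7,0,0,0,0,0,0],
])

```text
time_s: 11.9
tool_pos: [0.4283, -0.0038, 0.0136]
ee_rot: [0.657, 0.658, -0.262, 0.259]
wrist_force: [1.1, 1.6, 6.7]
grip_width: 0.0322
grasp_force: 30.9
```

Run:
```python
from h import *
delta([.428,-.012,.036])
```

```text
t 11.9 tcp [ 0.4283 -0.0038  0.0136] yaw y 0.01 zaxis [-0.003 -0.685 -0.728] q [ 0.47  0.82  2.11 -0.93  0.87  1.32] F [1.1 1.6 6.7] T [-0.34 -0.2   0.17] w 0.0322 gf 30.862008333206177
shift tool [-0.0213 -0.0004 -0.0107]
```

Request:
arm_command([
  [0.62,0,0,0,0,0,0],
  [0.6,0,0,0,0,0,0],
  [0.57,0,0,0,0,0,0],
  [0.53,0,0,0,0,0,0],
  [0.48,0,0,0,0,0,0],
  [0.42,0,0,0,0,0,0],
  [0.4,0,0,-0.01,0,0,0],
  [0.4,0,0,-0.02,0,0,0],
  [0.4,0,0,-0.03,0,0,0],
  [0.4,0,0,-0.04,0,0,0],
  [0.4,0,0,-0.04,0,0,0],
  [0.4,0,0,0,0,0,0],
], grip_force=20)

```text
time_s: 13.1
tool_pos: [0.4302, 0.0961, 0.1185]
ee_rot: [0.657, 0.659, -0.259, 0.26]
wrist_force: [-0.1, 0.8, 0.5]
grip_width: 0.0511
grasp_force: 0.0
```

Run:
```python
from h import *
delta([.567,-.012,.25],0)
snap('wrist','w5');c=load('w5');P=cloud(c);im=c['p'].astype(int)
m=(im[...,0]>im[...,2]+50)&(np.hypot(P[...,0]-.43,P[...,1]-.01)<.09)
print(m.sum(),P[m].min(0),P[m].max(0),P[m].mean(0))
c=load('w1');P=cloud(c)
m=(P[...,2]>.159)&(P[...,2]<.166)&(P[...,0]>.53)&(np.hypot(P[...,0]-.567,P[...,1]+.012)<.03)
v,u=np.nonzero(m);print(P[m].mean(0)); print(np.histogram(P[m][:,0],8),np.histogram(P[m][:,1],8))
```

```text
t 13.1 tcp [0.4302 0.0961 0.1185] yaw y 0.12 zaxis [ 0.001 -0.682 -0.731] q [ 0.63  0.65  1.97 -0.66  1.12  1.11] F [-0.1  0.8  0.5] T [0.3  0.04 0.04] w 0.0511 gf 0.0
shift tool [-0.169   0.1365 -0.0222]
rot deg [4.000e-02 4.302e+01 1.200e-01]
575 [0.40458994 0.00508878 0.01045238] [0.44308256 0.09450371 0.13217716] [0.42805279 0.02190275 0.03391976]
[ 0.56056527 -0.01421313  0.16146297]
(array([  2,  49,  79,  99, 100, 101,  82,  49]), array([0.54063389, 0.54506763, 0.54950137, 0.55393511, 0.55836885,
       0.56280259, 0.56723633, 0.57167007, 0.57610381])) (array([54, 69, 86, 89, 90, 77, 63, 33]), array([-0.02922601, -0.02529035, -0.02135469, -0.01741903, -0.01348337,
       -0.00954771, -0.00561204, -0.00167638,  0.00225928]))
```

View pics/w5.png

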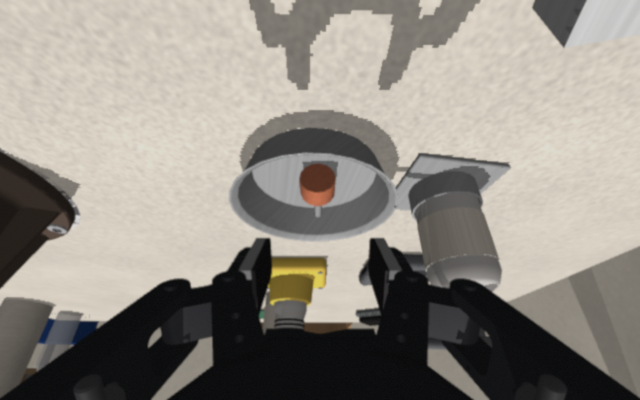

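The drum stone lies in the dish at (318,185), its shank on the floor. Next: close the fingers and go above the pump top at (0.5605, -0.014).

Request:
arm_command([
  [0.6,0,0,-0.02,0,5,0],
  [0.8,0,0,-0.02,0,8,0],
  [1,0,0,-0.02,0,8,0],
  [1,0,0,-0.02,0,8,0],
  [1,0,0,0,0,8,0],
  [1,0,0,0,0,6,0],
  [1,0,0,0,0,0,0],
  [1,0,0,0,0,0,0],
])

```text
time_s: 13.95
tool_pos: [0.4283, 0.1344, 0.1812]
ee_rot: [0.708, 0.706, -0.005, 0.0]
wrist_force: [-0.5, 0.4, 0.7]
grip_width: 0.0004
grasp_force: 0.0
```

Run:
```python
from h import *
delta([.5605,-.014,.18],0)
```

```text
t 13.95 tcp [0.4283 0.1344 0.1812] yaw y -0.2 zaxis [-0.006 -0.007 -1.   ] q [ 0.24  0.27  2.09 -0.01  0.79  0.25] F [-0.5  0.4  0.7] T [ 0.03 -0.05 -0.04] w 0.0004 gf 0.0
shift tool [-0.1479  0.1327  0.0015]
rot deg [-0.35  0.42 -0.2 ]
```

Request:
arm_command([
  [1,-0.018,0.016,-0.01,-0.35,0.42,-0.2],
  [1,-0.03,0.027,0,0,0,0],
  [1,-0.03,0.027,0,0,0,0],
  [1,-0.03,0.027,0,0,0,0],
  [1,-0.025,0.0225,0,0,0,0],
  [1,-0.015,0.0135,0,0,0,0],
  [1,0,0,0,0,0,0],
  [1,0,0,0,0,0,0],
])

```text
time_s: 14.75
tool_pos: [0.5617, -0.0111, 0.1903]
ee_rot: [0.706, 0.708, -0.0, -0.001]
wrist_force: [-0.9, 1.3, -0.2]
grip_width: -0.0003
grasp_force: 0.0
```

Run:
```python
from h import *
delta([.5605,-.014,.148],0)
```

```text
t 14.75 tcp [ 0.5617 -0.0111  0.1903] yaw y 0.2 zaxis [-0.002  0.001 -1.   ] q [-0.07  0.41  1.84  0.    0.9  -0.08] F [-0.9  1.3 -0.2] T [0.03 0.01 0.03] w -0.0003 gf 0.0
shift tool [-0.003  -0.0012  0.0423]
rot deg [-0.09 -0.07  0.2 ]
```

Request:
arm_command([
  [1,-0.003,-0.001,0.012,0,0,0],
  [1,0,0,0.012,0,0,0],
  [1,0,0,0.006,0,0,0],
  [1,0,0,0.005,0,0,0],
  [1,0,0,0.004,0,0,0],
  [1,0,0,0.002,0,0,0],
  [1,0,0,0,0,0,0],
])

```text
time_s: 15.45
tool_pos: [0.5604, -0.0143, 0.1501]
ee_rot: [0.706, 0.708, 0.001, -0.001]
wrist_force: [-6.0, 2.8, 9.1]
grip_width: 0.0001
grasp_force: 4.4
```

Request:
arm_command([
  [1,0,0,0.001,0,0,0],
  [1,0,0,0.001,0,0,0],
  [1,0,0,0.001,0,0,0],
  [1,0,0,0,0,0,0],
])

```text
time_s: 15.85
tool_pos: [0.5605, -0.0143, 0.1479]
ee_rot: [0.706, 0.708, 0.001, -0.001]
wrist_force: [-8.3, 3.9, 17.6]
grip_width: 0.0001
grasp_force: 9.0
```

Request:
arm_command([
  [1,0,0,0.001,0,0,0],
  [1,0,0,0,0,0,0],
  [1,0,0,0,0,0,0],
])

```text
time_s: 16.15
tool_pos: [0.5606, -0.0144, 0.1478]
ee_rot: [0.706, 0.708, 0.001, -0.001]
wrist_force: [-14.2, 3.3, 33.7]
grip_width: 0.0003
grasp_force: 16.8
```

Request:
arm_command([
  [1,0,0,-0.004,0,0,0],
  [1,0,0,-0.02,0,0,0],
  [1,0,0,-0.03,0,0,0],
  [0.8,0.02,-0.001,-0.03,0,0,0],
  [0.4,0.03,-0.001,-0.01,0,0,0],
  [0,0.04,-0.001,0,0,0,0],
  [0,0.04,-0.001,0,0,0,0],
  [0,0.04,-0.002,0,0,0,0],
  [0,0.04,-0.002,0,0,0,0],
  [0,0.04,-0.001,0,0,0,0],
  [0,0.04,-0.001,0,0,0,0],
  [0,0.027,-0.001,0,0,0,0],
  [0,0.01,-0.001,0.02,0,0,-6.4],
  [0,0,0,0.02,0,0,-6.4],
  [0,0,0,0,0,0,0],
  [0,0,0,0,0,0,0],
])

```text
time_s: 17.75
tool_pos: [0.5481, 0.3119, 0.2013]
ee_rot: [0.624, 0.781, 0.001, -0.0]
wrist_force: [0.7, -0.6, 0.5]
grip_width: 0.0854
grasp_force: 0.0
```

Run:
```python
from h import *
delta([.549,.313,.05],12.9)
snap('wrist','w6');c=load('w6');P=cloud(c);im=c['p'].astype(int)
red=(im[...,0]>im[...,2]+50)&(P[...,2]>.03)
for nm,x,y,z in [('slim',.549,.313,.08),('cone',.56,.253,.08),('ball',.575,.196,.08)]:
    m=red&(np.hypot(P[...,0]-x,P[...,1]-y)<.025); t=m&(P[...,2]>.076)
    v,u=np.nonzero(t)
    if len(v):
        W=onplane(c,u,v,.08)[:,:2].astype(np.float32);print(nm,m.sum(),len(v),cv2.minEnclosingCircle(W),P[t].mean(0),P[m][:,2].max(),'px',u.mean(),v.mean())
m=(np.abs(P[...,2]-.04)<.003)&(np.hypot(P[...,0]-.56,P[...,1]-.253)<.12)
print('rack',cv2.minAreaRect(P[m][:,:2].astype(np.float32)),m.sum())
```

```text
t 17.75 tcp [0.5481 0.3119 0.2013] yaw y 12.79 zaxis [ 0.001  0.002 -1.   ] q [0.47 0.48 1.68 0.   0.98 0.24] F [ 0.7 -0.6  0.5] T [-0.   -0.01  0.  ] w 0.0854 gf 0.0
shift tool [0.0006 0.0009 0.1513]
rot deg [ 0.07 -0.11 -0.11]
slim 294 294 ((0.5478013157844543, 0.31501227617263794), 0.009692207910120487) [0.54754995 0.31492571 0.07989841] 0.08207914585047804 px 319.6224489795918 192.18027210884352
cone 354 101 ((0.5590370893478394, 0.25701045989990234), 0.006160547956824303) [0.55898388 0.25711169 0.07870784] 0.08081290623343046 px 317.970297029703 249.34653465346534
ball 333 240 ((0.5719248056411743, 0.19762113690376282), 0.010472636669874191) [0.57221741 0.1965067  0.0789331 ] 0.08210242990743172 px 317.575 303.4
rack ((0.5600454807281494, 0.25413620471954346), (0.06217918172478676, 0.17187760770320892), 13.264779090881348) 6571
```

View pics/w6.png

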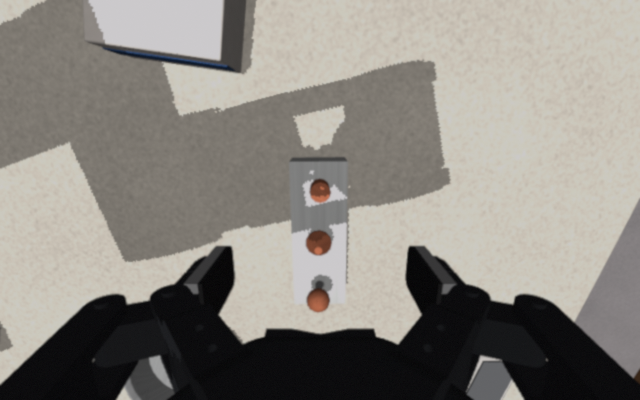

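The slim flat-topped stone is at (319,192), the shaded one nearest the tool's working line. The cone is at (319,242) and the ball at (318,300). Its measured top is at z 0.080, as described. I descend with the fingers closing across the row.

Request:
arm_command([
  [0,0.0022,0,0.03,0,0,-0.4],
  [0,0,0,0.04,0,0,0],
  [0.3,0,0,0.04,0,0,0],
  [0.3,0,0,0.025,0,0,0],
  [0.3,0,0,0.016,0,0,0],
  [0.3,0,0,0,0,0,0],
  [0.6,0,0,0,0,0,0],
  [0.8,0,0,0,0,0,0],
  [0.9,0,0,0,0,0,0],
  [0.9,0,0,0,0,0,0],
  [0.9,0,0,0,0,0,0],
], grip_force=40)

```text
time_s: 18.9
tool_pos: [0.5484, 0.3149, 0.0516]
ee_rot: [0.62, 0.785, 0.002, 0.0]
wrist_force: [-1.9, -0.7, 8.6]
grip_width: 0.0176
grasp_force: 38.8
```

Run:
```python
from h import *
delta([.5475,.314,.05],12.9)
```

```text
t 18.9 tcp [0.5484 0.3149 0.0516] yaw y 13.38 zaxis [ 0.003  0.003 -1.   ] q [0.47 0.67 1.78 0.   0.69 0.24] F [-1.9 -0.7  8.6] T [-0.16  0.44 -0.  ] w 0.0176 gf 38.79813373088837
shift tool [-0.0006 -0.001   0.0016]
rot deg [ 0.19 -0.15  0.48]
```

Request:
arm_command([
  [0.9,0,0,-0.008,0,0,0],
  [0.9,0,0,-0.015,0,0,0],
  [0.9,0,0,-0.02,0,0,0],
  [0.9,0,0,-0.03,0,0,0],
  [0.9,0,0,-0.04,0,0,0],
  [0.9,0,0,-0.05,0,0,0],
  [0.9,0,0,-0.05,0,0,0],
  [0.9,0,0,-0.035,0,0,0],
  [0.9,0,0,0,0,0,0],
  [0.9,0,0,0,0,0,0],
])

```text
time_s: 19.9
tool_pos: [0.5478, 0.3141, 0.3003]
ee_rot: [0.62, 0.785, 0.003, 0.0]
wrist_force: [-0.5, 0.1, -1.4]
grip_width: 0.0179
grasp_force: 39.0
```

Run:
```python
from h import *
s=sensors.observe();delta([.5717,-.2598,.30],0,s)
snap('wrist','w7');c=load('w7')
M=R.from_quat(s['ee_rot']).as_matrix();P=(cloud(c)-s['tool_pos'])@M;im=c['p'].astype(int)
m=(im[...,0]>im[...,2]+45)&(np.abs(P[...,2])<.06)&(np.hypot(P[...,0],P[...,1])<.03)
v,u=np.nonzero(m);print(m.sum(),u.min(),u.max(),v.min(),v.max(),P[m].min(0),P[m].max(0))
top=m&(P[...,2]<P[m][:,2].min()+.004);v,u=np.nonzero(top)
print(cv2.minEnclosingCircle(P[top][:,:2].astype(np.float32)),P[top].mean(0))
# same for drum in w3 (tool pose then)
c=load('w3');M=R.from_quat([.7071,.7071,0,0]).as_matrix();P=(cloud(c)-np.array([.5719,-.2608,.3101]))@M;im=c['p'].astype(int)
m=(im[...,0]>im[...,2]+45)&(np.abs(P[...,2])<.06)&(np.hypot(P[...,0],P[...,1])<.03)
top=m&(P[...,2]<P[m][:,2].min()+.005);print(cv2.minEnclosingCircle(P[top][:,:2].astype(np.float32)),P[top].mean(0))
```

```text
t 19.9 tcp [0.5478 0.3141 0.3003] yaw y 13.38 zaxis [ 0.004  0.004 -1.   ] q [0.47 0.39 1.56 0.   1.18 0.24] F [-0.5  0.1 -1.4] T [ 0.03 -0.    0.02] w 0.0179 gf 39.04663145542145
shift tool [-0.5638 -0.1096 -0.0018]
rot deg [ 0.25 -0.2  13.38]
1268 300 339 222 295 [-0.00937325 -0.00877436 -0.02945476] [0.01042558 0.00875885 0.04045066]
((0.0005261627957224846, 0.00017715174180921167), 0.010009611025452614) [ 0.00101156  0.0001646  -0.02774149]
((0.005418291315436363, 7.994472980499268e-06), 0.01691429689526558) [ 5.96257930e-03  9.17009164e-05 -3.03820759e-02]
```

Run:
```python
from h import *
for n,q,t,r in [('w7',[.62,.785,.003,0],[.5478,.3141,.3003],.01),('w3',[.7071,.7071,0,0],[.5719,-.2608,.3101],.017)]:
    c=load(n);P=(cloud(c)-np.array(t))@R.from_quat(q).as_matrix()
    for z in np.arange(-.032,.048,.006):
        m=(P[...,2]>z)&(P[...,2]<z+.006)&(np.abs(P[...,0])<.03)&(np.abs(P[...,1])<.008)
        if m.sum()>3: print(n,round(z,3),m.sum(),'x max %.4f med %.4f'%(np.percentile(P[m][:,0],95),np.median(P[m][:,0])),'y %.4f'%P[m][:,1].mean())
```

```text
w7 -0.032 1243 x max 0.0088 med 0.0010 y 0.0000
w7 -0.026 188 x max 0.0100 med 0.0089 y -0.0002
w7 -0.02 160 x max 0.0098 med 0.0088 y -0.0002
w7 -0.014 139 x max 0.0095 med 0.0084 y -0.0003
w7 -0.008 83 x max 0.0095 med 0.0084 y -0.0001
w7 0.01 27 x max 0.0027 med 0.0021 y -0.0018
w7 0.016 46 x max 0.0025 med 0.0019 y -0.0019
w7 0.022 43 x max 0.0024 med 0.0017 y -0.0018
w7 0.028 31 x max 0.0022 med 0.0016 y -0.0024
w7 0.034 30 x max 0.0019 med 0.0015 y -0.0023
w7 0.04 7 x max 0.0017 med 0.0013 y -0.0022
w3 -0.032 2550 x max 0.0205 med 0.0070 y 0.0000
w3 -0.026 140 x max 0.0215 med 0.0208 y 0.0001
w3 -0.02 120 x max 0.0212 med 0.0204 y -0.0001
w3 -0.014 107 x max 0.0207 med 0.0200 y -0.0000
w3 -0.008 27 x max 0.0204 med 0.0197 y -0.0000
```

Run:
```python
from h import *
c=load('w7');P=(cloud(c)-np.array([.5478,.3141,.3003]))@R.from_quat([.62,.785,.003,0]).as_matrix()
for z in (.012,.02,.028,.036):
    m=(P[...,2]>z)&(P[...,2]<z+.008)&(np.abs(P[...,0])<.03)&(np.abs(P[...,1])<.012)
    print(z,np.percentile(P[m][:,1],[1,10,50,90,99]).round(4),np.percentile(P[m][:,0],[1,50,99]).round(4))
v,u=np.nonzero((P[...,2]>.01)&(P[...,2]<.046)&(np.abs(P[...,0])<.03)&(np.abs(P[...,1])<.012));print(u.min(),u.max(),v.min(),v.max())
u,v=u.astype(int),v.astype(int)
for r in range(v.min(),v.max()+1,2): print(r,u[v==r].min(),u[v==r].max(),c['p'][r,308:332,0].tolist())
```

```text
0.012 [-0.0051 -0.0045 -0.0018  0.0008  0.002 ] [-0.0001  0.0021  0.0029]
0.02 [-0.0054 -0.0048 -0.0016  0.0014  0.0021] [-0.0008  0.0018  0.0025]
0.028 [-0.0056 -0.0049 -0.0024  0.0007  0.0015] [-0.0007  0.0016  0.0024]
0.036 [-0.0058 -0.0051 -0.0024  0.0007  0.0014] [-0.0018  0.0013  0.002 ]
311 323 222 239
222 316 316 [207, 198, 170, 143, 123, 108, 99, 110, 118, 122, 133, 139, 120, 107, 107, 114, 132, 164, 193, 205, 209, 209, 209, 209]
224 312 320 [209, 208, 200, 169, 117, 73, 54, 52, 52, 51, 52, 53, 65, 99, 143, 172, 193, 204, 208, 209, 208, 209, 208, 209]
226 311 321 [209, 206, 183, 127, 71, 52, 50, 50, 51, 51, 49, 50, 53, 93, 159, 196, 207, 209, 209, 209, 209, 209, 209, 208]
228 311 322 [208, 200, 165, 106, 62, 50, 50, 51, 50, 51, 50, 50, 51, 68, 125, 182, 205, 208, 208, 209, 209, 209, 209, 209]
230 311 322 [209, 202, 172, 114, 65, 51, 52, 51, 51, 50, 51, 51, 49, 58, 108, 177, 204, 208, 209, 209, 208, 209, 208, 209]
232 311 322 [208, 202, 173, 114, 63, 53, 50, 51, 51, 50, 50, 51, 50, 51, 95, 165, 199, 207, 209, 209, 209, 208, 209, 209]
234 311 322 [209, 203, 172, 115, 64, 51, 51, 51, 52, 50, 51, 51, 51, 51, 74, 133, 185, 206, 209, 208, 209, 208, 209, 208]
236 311 323 [209, 202, 172, 114, 65, 52, 50, 50, 53, 52, 52, 50, 51, 50, 60, 112, 178, 204, 209, 209, 209, 208, 209, 209]
238 311 323 [208, 203, 177, 120, 69, 52, 53, 54, 55, 55, 58, 56, 55, 54, 56, 89, 149, 182, 197, 202, 205, 207, 208, 209]
```

Run:
```python
from h import *
for n in ('w6','w7','w3','w1'):
    c=load(n);P=cloud(c);q=P[(np.abs(P[...,2])<.015)&(P[...,0]<1)]
    A=np.c_[q[:,:2]-q[:,:2].mean(0),np.ones(len(q))];s,_,_,_=np.linalg.lstsq(A,q[:,2],rcond=None);print(n,len(q),'slope deg',np.degrees(s[:2]).round(2),s[2].round(4))
# apparent tilt of grinder body in w3 (chuck sleeve centre vs stand) in w6: none
c=load('w7');s=R.from_quat([.62,.785,.003,0]).as_matrix();print(s.round(3))
```

```text
w6 177069 slope deg [ 0.01 -0.08] -0.0
w7 162489 slope deg [-0.02 -0.15] 0.0002
w3 149515 slope deg [ 0.   -0.02] 0.0
w1 172919 slope deg [-0.07 -0.07] 0.0002
[[-0.232  0.973  0.004]
 [ 0.973  0.232  0.005]
 [ 0.004  0.005 -1.   ]]
```

Request:
arm_command([
  [0.9,-0.01,-0.002,-0.002,-1.6,1.3,0],
  [0.9,-0.025,-0.005,0,0,0,0],
  [0.9,-0.04,-0.008,0,0,0,0],
  [0.9,-0.04,-0.008,0,0,0,0],
  [0.9,-0.04,-0.008,0,0,0,0],
  [0.9,-0.04,-0.008,0,0,0,0],
  [0.9,-0.04,-0.008,0,0,0,0],
  [0.9,-0.04,-0.008,0,0,0,0],
  [0.9,-0.04,-0.008,0,0,0,0],
  [0.9,-0.04,-0.008,0,0,0,0],
  [0.9,-0.04,-0.008,0,0,0,0],
  [0.9,-0.04,-0.008,0,0,0,0],
  [0.9,-0.04,-0.008,0,0,0,0],
  [0.9,-0.04,-0.007,0,0,0,0],
  [0.9,-0.03,-0.005,0,0,0,0],
  [0.9,-0.015,-0.002,0,0,0,0],
  [0.9,-0.004,0,0,0,0,0],
  [0.9,0,0,0,0,0,0],
  [0.9,0,0,0,0,0,0],
])

```text
time_s: 21.85
tool_pos: [0.5722, -0.2583, 0.2831]
ee_rot: [0.619, 0.785, 0.019, -0.001]
wrist_force: [-0.5, -0.7, 0.8]
grip_width: 0.018
grasp_force: 39.0
```

```bash
cat >> h.py <<'E'
def held(n,s):
    c=load(n);P=cloud(c);T=s['tool_pos'];rel=P-T;im=c['p'].astype(int)
    M=R.from_quat(s['ee_rot']).as_matrix();Q=rel@M
    cx=R.from_quat(c['rotation']).as_matrix()
    view=np.array(c['eye'])-T; view[2]=0; view/=np.linalg.norm(view); side=np.array([-view[1],view[0],0])
    out=[]
    for z in np.arange(-.040,-.008,.006):   # shank slices, world, below the TCP
        m=(rel[...,2]>z)&(rel[...,2]<z+.006)&(np.abs(Q[...,0])<.02)&(np.abs(Q[...,1])<.012)
        if m.sum()<8: continue
        a=rel[m]@side; b=np.percentile(rel[m]@view,95)-.0038; a=(np.percentile(a,3)+np.percentile(a,97))/2
        out.append([z+.003,*(T+a*side+b*view)[:2],m.sum()])
    o=np.array(out);print('shank',o.round(4).tolist())
    f=[np.polyval(np.polyfit(o[:,0],o[:,i],1),-.0436) for i in (1,2)]; print('foot xy',np.round(f,4),'slopes deg',[np.degrees(np.polyfit(o[:,0],o[:,i],1)[0]).round(2) for i in (1,2)])
    h=(im[...,0]>im[...,2]+45)&(Q[...,2]<-.024)&(Q[...,2]>-.05)&(np.hypot(Q[...,0],Q[...,1])<.03)
    print('head top',cv2.minEnclosingCircle(P[h][:,:2].astype(np.float32)),P[h][:,2].mean())
    m=(np.abs(P[...,2]-.2)<.004)&(np.hypot(P[...,0]-.5717,P[...,1]+.26)<.04)
    if m.sum()>50: print('mouth',m.sum(),cv2.minEnclosingCircle(P[m][:,:2].astype(np.float32)))
E
python3 - <<'E'
from h import *
s=sensors.observe();delta([.5717,-.2598,.30],None,s)
snap('wrist','w8');held('w8',s)
E
```

```text
t 21.85 tcp [ 0.5722 -0.2583  0.2831] yaw y 13.41 zaxis [ 0.023  0.032 -0.999] q [-0.5   0.4   1.6   0.04  1.14 -0.75] F [-0.5 -0.7  0.8] T [-0.03 -0.01  0.04] w 0.018 gf 39.04134750366211
shift tool [-0.0009 -0.0004 -0.017 ]
shank [[-0.037, 0.5716, -0.2594, 32.0], [-0.031, 0.5713, -0.2594, 36.0], [-0.025, 0.5714, -0.2593, 39.0], [-0.019, 0.5715, -0.2591, 44.0], [-0.013, 0.5712, -0.2592, 30.0]]
foot xy [ 0.5716 -0.2595] slopes deg [np.float64(-0.51), np.float64(0.72)]
head top ((0.5717254877090454, -0.25822874903678894), 0.009807766415178776) 0.31084853178144295
mouth 1515 ((0.571839451789856, -0.26016896963119507), 0.020878445357084274)
```

Foot (0.5716, -0.2595) and mouth (0.5718, -0.2602) agree to under 1 mm, and the shank is upright to within 1°. I lower it into the bore, watching the force.

Request:
arm_command([
  [0.9,-0.0008,-0.0003,0.012,0,0,0],
  [0.9,-0.0003,-0.0003,0.012,0,0,0],
  [0.9,-0.0003,-0.0003,0.01,0,0,0],
  [0.9,-0.0001,-0.0001,0.005,0,0,0],
  [0.9,-0.0001,-0.0001,0.005,0,0,0],
  [0.9,-0.0001,-0.0001,0.005,0,0,0],
  [0.9,-0.0001,-0.0001,0.004,0,0,0],
  [0.9,0,0,0,0,0,0],
])

```text
time_s: 22.7
tool_pos: [0.5725, -0.26, 0.2298]
ee_rot: [0.62, 0.785, 0.019, -0.001]
wrist_force: [-0.1, -0.7, -1.1]
grip_width: 0.0179
grasp_force: 39.0
```

Request:
arm_command([
  [0.9,-0.0001,-0.0001,0.005,0,0,0],
  [0.9,-0.0002,-0.0002,0.006,0,0,0],
  [0.9,-0.0001,-0.0001,0.005,0,0,0],
  [0.9,-0.0001,-0.0001,0.005,0,0,0],
  [0.9,-0.0001,-0.0001,0.004,0,0,0],
  [0.9,0,0,0,0,0,0],
])

```text
time_s: 23.3
tool_pos: [0.5725, -0.2599, 0.2045]
ee_rot: [0.62, 0.785, 0.019, -0.001]
wrist_force: [0.3, 0.9, -0.6]
grip_width: 0.0179
grasp_force: 39.0
```

Request:
arm_command([
  [0.9,0,0,0.001,0,0,0],
  [0.9,0,0,0.001,0,0,0],
  [0.9,0,0,0.001,0,0,0],
  [0.9,0,0,0.001,0,0,0],
  [0.9,0,0,0,0,0,0],
], grip_force=40)

```text
time_s: 23.8
tool_pos: [0.5732, -0.2601, 0.2018]
ee_rot: [0.62, 0.785, 0.019, -0.0]
wrist_force: [-1.4, -0.4, 4.3]
grip_width: 0.0177
grasp_force: 39.9
```

The stone meets the bottom at exactly the expected height (0.2018). I release it, straighten the tool, go down to the sleeve and grip.

Request:
arm_command([
  [0.7,0,0,0,0,0,0],
  [0.3,0,0,0,0,0,0],
  [0,0,0,0,0,0,0],
  [0,0,0,0,0,0,0],
  [0,0.0006,-0.0014,0,1.65,-1.45,0],
  [0,0,0,0.012,0,0,0],
  [0,0,0,0.012,0,0,0],
  [0,0,0,0.011,0,0,0],
  [0,0,0,0,0,0,0],
  [0,0,0,0,0,0,0],
])

```text
time_s: 24.8
tool_pos: [0.5712, -0.2597, 0.1656]
ee_rot: [0.62, 0.785, 0.0, -0.0]
wrist_force: [-1.0, 0.9, 0.4]
grip_width: 0.0854
grasp_force: 0.0
```

Run:
```python
from h import *
s=sensors.observe();delta([.5717,-.2598,.166],None,s)
snap('wrist','w9');c=load('w9');P=cloud(c);im=c['p'].astype(int)
m=(im[...,0]>im[...,2]+45)&(np.hypot(P[...,0]-.5717,P[...,1]+.26)<.03)&(P[...,2]>.19)
print(m.sum(),P[m].min(0),P[m].max(0)); t=m&(P[...,2]>.225)
if t.sum(): print(cv2.minEnclosingCircle(P[t][:,:2].astype(np.float32)),P[t][:,2].mean())
```

```text
t 24.8 tcp [ 0.5712 -0.2597  0.1656] yaw y 13.37 zaxis [ 0.     0.001 -1.   ] q [-0.48  0.52  1.71  0.    0.91 -0.71] F [-1.   0.9  0.4] T [ 0.09 -0.02 -0.03] w 0.0854 gf 0.0
shift tool [-0.0002  0.0005 -0.0004]
1336 [ 0.56700671 -0.2590803   0.22699389] [ 0.58559603 -0.24576656  0.24078695]
((0.576352596282959, -0.2552424967288971), 0.00954787153750658) 0.22935701016630247
```

Request:
arm_command([
  [0.3,-0.0002,0.0005,0,0,0,0],
  [0.6,0,0,0,0,0,0],
  [0.6,0,0,0,0,0,0],
  [0.6,0,0,0,0,0,0],
  [0.6,0,0,0,0,0,0],
  [0.6,0,0,-0.002,0,0,0],
  [0.6,0,0,0,0,0,0],
], grip_force=90)

```text
time_s: 25.55
tool_pos: [0.5718, -0.2598, 0.1672]
ee_rot: [0.62, 0.785, 0.0, 0.0]
wrist_force: [4.2, -5.1, -16.1]
grip_width: 0.0397
grasp_force: 97.9
```

Request:
arm_command([
  [0.6,0,0,0,0,0,4],
  [0.6,0,0,0,0,0,8],
  [0.6,0,0,0,0,0,8],
  [0.6,0,0,0,0,0,8],
  [0.6,0,0,0,0,0,8],
  [0.6,0,0,0,0,0,8],
  [0.6,0,0,0,0,0,8],
  [0.6,0,0,0,0,0,4],
  [0.6,0,0,0,0,0,0],
  [0.6,0,0,0,0,0,0],
])

```text
time_s: 26.55
tool_pos: [0.5718, -0.2598, 0.1672]
ee_rot: [0.916, 0.402, 0.0, 0.0]
wrist_force: [2.7, -3.8, -16.5]
grip_width: 0.0391
grasp_force: 98.0
```

Run:
```python
from h import *
delta([.5717,-.2598,.166])
```

```text
t 26.55 tcp [ 0.5718 -0.2598  0.1672] yaw y -42.63 zaxis [ 0. -0. -1.] q [-0.47  0.52  1.71  0.    0.91  0.27] F [  2.7  -3.8 -16.5] T [-0.71 -0.52 -0.12] w 0.0391 gf 98.00249888619874
shift tool [-0.     -0.0001  0.0012]
```

Request:
arm_command([
  [0.6,0,0,0,0,0,3],
  [0.6,0,0,0,0,0,4],
  [0.6,0,0,0,0,0,4],
  [0.6,0,0,0,0,0,0],
  [0.6,0,0,0,0,0,0],
])

```text
time_s: 27.05
tool_pos: [0.5718, -0.2598, 0.1672]
ee_rot: [0.95, 0.312, 0.0, 0.0]
wrist_force: [3.6, -4.2, -15.8]
grip_width: 0.0393
grasp_force: 97.9
```

Run:
```python
from h import *
delta([.5717,-.2598,.166])
```

```text
t 27.05 tcp [ 0.5718 -0.2598  0.1672] yaw y -53.59 zaxis [ 0. -0. -1.] q [-0.47  0.52  1.71  0.    0.91  0.46] F [  3.6  -4.2 -15.8] T [-0.72 -0.57 -0.04] w 0.0393 gf 97.88516548345797
shift tool [-0.     -0.0001  0.0012]
```

Request:
arm_command([
  [0.6,0,0,0,0,0,2],
  [0.6,0,0,0,0,0,2],
  [0.6,0,0,0,0,0,0],
])

```text
time_s: 27.35
tool_pos: [0.5718, -0.2598, 0.1672]
ee_rot: [0.96, 0.279, 0.0, 0.0]
wrist_force: [2.4, -4.0, -16.8]
grip_width: 0.0392
grasp_force: 97.9
```

Run:
```python
from h import *
delta([.5717,-.2598,.166])
snap('wrist','w10');c=load('w10');P=cloud(c);im=c['p'].astype(int)
m=(im[...,0]>im[...,2]+45)&(np.hypot(P[...,0]-.5717,P[...,1]+.26)<.03)&(P[...,2]>.19)
t=m&(P[...,2]>.225)
print(cv2.minEnclosingCircle(P[t][:,:2].astype(np.float32)),P[t][:,2].mean())
```

```text
t 27.35 tcp [ 0.5718 -0.2598  0.1672] yaw y -57.65 zaxis [ 0. -0. -1.] q [-0.47  0.52  1.71  0.    0.91  0.53] F [  2.4  -4.  -16.8] T [-0.79 -0.54  0.  ] w 0.0392 gf 97.8973427490564
shift tool [-0.     -0.0001  0.0012]
((0.5763638019561768, -0.24847087264060974), 0.01797954924404621) 0.22995379423820975
```

Run:
```python
from h import *
for n in ('w9','w10'):
    c=load(n);P=cloud(c);im=c['p'].astype(int)
    m=((im[...,0]>im[...,2]+45)&(np.hypot(P[...,0]-.5717,P[...,1]+.26)<.03)&(np.abs(P[...,2]-.23)<.004)).astype(np.uint8)
    k,l,st,ce=cv2.connectedComponentsWithStats(m)
    for i in range(1,k):
        if st[i,4]>60:
            q=P[l==i]; A=np.c_[q[:,:2]-q[:,:2].mean(0),np.ones(len(q))]; s=np.linalg.lstsq(A,q[:,2],rcond=None)[0]
            print(n,st[i],cv2.minEnclosingCircle(q[:,:2].astype(np.float32)),'tilt deg',np.degrees(s[:2]).round(1),q.mean(0).round(4))
```

```text
w9 [ 309  302   59   31 1329] ((0.576352596282959, -0.2552424967288971), 0.00954787153750658) tilt deg [-4.5 -4.4] [ 0.5753 -0.2521  0.2293]
w10 [ 290  305   58   28 1190] ((0.5742266178131104, -0.258035272359848), 0.009520371444523335) tilt deg [ 1.1 -0.9] [ 0.576  -0.2569  0.2298]
```

Request:
arm_command([
  [0.6,0,0,0,0,0,1],
  [0.6,0,0,0,0,0,1],
])

```text
time_s: 27.6
tool_pos: [0.5717, -0.2598, 0.1672]
ee_rot: [0.965, 0.262, 0.0, 0.0]
wrist_force: [3.5, -3.6, -17.9]
grip_width: 0.0394
grasp_force: 98.0
```

Run:
```python
from h import *
s=sensors.observe();delta([.5717,-.2598,.166],None,s);print(np.round(s['tau'],2))
```

```text
t 27.6 tcp [ 0.5717 -0.2598  0.1672] yaw y -59.6 zaxis [ 0. -0. -1.] q [-0.47  0.52  1.71  0.    0.91  0.57] F [  3.5  -3.6 -17.9] T [-0.7  -0.53  0.19] w 0.0394 gf 97.98871123522986
shift tool [-0.     -0.      0.0012]
[   1.23 -103.92  -40.76    0.78    1.78   -0.41]
```

Request:
arm_command([
  [0.6,0,0,0,0,0,1],
  [0.6,0,0,0,0,0,1],
])

```text
time_s: 27.8
tool_pos: [0.5717, -0.2598, 0.1672]
ee_rot: [0.969, 0.245, 0.0, 0.0]
wrist_force: [4.2, -3.0, -17.9]
grip_width: 0.0396
grasp_force: 98.0
```

Run:
```python
from h import *
s=sensors.observe();delta([.5717,-.2598,.166],None,s);print(np.round(s['tau'],2))
```

```text
t 27.8 tcp [ 0.5717 -0.2598  0.1672] yaw y -61.61 zaxis [ 0. -0. -1.] q [-0.47  0.52  1.71  0.    0.91  0.6 ] F [  4.2  -3.  -17.9] T [-0.71 -0.61  0.22] w 0.0396 gf 98.00507574516814
shift tool [ 0.     -0.      0.0012]
[   1.22 -103.91  -40.76    0.79    1.77   -0.34]
```

Request:
arm_command([
  [0.6,0,0,0.0012,0,0,0],
  [0.6,0,0,0,0,0,0],
  [0.3,0,0,0,0,0,0],
  [0,0,0,0,0,0,0],
  [0,0,0,0,0,0,0],
  [0,0,0,-0.012,0,0,0],
  [0,0,0,-0.012,0,0,0],
  [0,0,0,-0.01,0,0,0],
  [0,0,0,0,0,0,0],
  [0.6,0,0,0,0,0,0],
  [0.9,0,0,0,0,0,0],
  [0.9,0,0,0,0,0,0],
  [0.9,0,0,0,0,0,0],
  [0.9,0,0,0,0,0,0],
  [0.9,0,0,0,0,0,0],
], grip_force=30)

```text
time_s: 29.3
tool_pos: [0.5719, -0.2597, 0.2007]
ee_rot: [0.969, 0.245, 0.0, 0.0]
wrist_force: [0.5, -0.0, -2.0]
grip_width: 0.018
grasp_force: 29.3
```

Request:
arm_command([
  [0.9,0,0,-0.001,0,0,0],
  [0.9,0,0,0,0,0,0],
  [0.9,0,0,0,0,0,0],
])

```text
time_s: 29.6
tool_pos: [0.5716, -0.2596, 0.2013]
ee_rot: [0.969, 0.245, 0.0, -0.0]
wrist_force: [1.8, -2.1, -15.8]
grip_width: 0.0177
grasp_force: 30.0
```

A 14 N pull does not move the stone, so the jaws hold it. I release it, retreat and check.

Request:
arm_command([
  [0.9,0,0,0.001,0,0,0],
  [0.9,0,0,0,0,0,0],
  [0.6,0,0,0,0,0,0],
  [0.3,0,0,0,0,0,0],
  [0,0,0,0,0,0,0],
  [0,0,0,-0.02,0,0,0],
  [0,0,0,-0.04,0,0,0],
  [0,0,0,-0.04,0,0,0],
  [0,0,0,-0.04,0,0,0],
  [0,0,0,-0.02,0,0,0],
  [0,0,0,0,0,0,0],
  [0,0,0,0,0,0,0],
])

```text
time_s: 30.8
tool_pos: [0.5718, -0.2597, 0.3612]
ee_rot: [0.969, 0.245, 0.001, 0.0]
wrist_force: [0.7, 1.4, -1.2]
grip_width: 0.0854
grasp_force: 0.0
```

Run:
```python
from h import *
delta([.5717,-.2598,.36])
snap('wrist','w11');snap('top','t2')
c=load('w11');P=cloud(c);im=c['p'].astype(int);red=im[...,0]>im[...,2]+45
m=red&(np.hypot(P[...,0]-.5717,P[...,1]+.26)<.03)&(np.abs(P[...,2]-.23)<.006)
q=P[m];A=np.c_[q[:,:2]-q[:,:2].mean(0),np.ones(len(q))];print('slim',len(q),cv2.minEnclosingCircle(q[:,:2].astype(np.float32)),np.degrees(np.linalg.lstsq(A,q[:,2],rcond=None)[0][:2]).round(1),q.mean(0).round(4))
for n in ('top','t2'):
    c=load(n);P=cloud(c);im=c['p'].astype(int);red=im[...,0]>im[...,2]+50
    m=(P[...,2]>.03)&(P[...,2]<.055)&(np.hypot(P[...,0]-.43,P[...,1]-.01)<.1);q=P[m];print(n,'dish',(q.min(0)+q.max(0))[:2]/2)
    for x,y in [(.559,.254),(.573,.196),(.43,.01)]:
        m=red&(np.hypot(P[...,0]-x,P[...,1]-y)<.04)&(np.hypot(P[...,0]-x,P[...,1]-y)<.025); print(x,y,m.sum(),P[m].mean(0).round(3) if m.sum() else '')
```

```text
t 30.8 tcp [ 0.5718 -0.2597  0.3612] yaw y -61.61 zaxis [ 0.002 -0.001 -1.   ] q [-0.47  0.35  1.48  0.    1.31  0.6 ] F [ 0.7  1.4 -1.2] T [ 0.01  0.03 -0.03] w 0.0854 gf 0.0
shift tool [-0.0002  0.      0.0012]
slim 310 ((0.5717077255249023, -0.2602410912513733), 0.009629975073039532) [-1.7  0.5] [ 0.5723 -0.2599  0.2301]
top dish [0.42747678 0.00876598]
0.559 0.254 24 [0.559 0.253 0.07 ]
0.573 0.196 23 [0.574 0.196 0.078]
0.43 0.01 0 
t2 dish [0.4274518  0.00895454]
0.559 0.254 27 [0.559 0.254 0.071]
0.573 0.196 23 [0.573 0.193 0.079]
0.43 0.01 28 [0.431 0.018 0.034]
```

The slim stone is seated on the axis with its top at 0.230. The drum stone is in the dish, the dish hasn't moved, and the other rack stones are where they were.

```bash
python3 -c "
from plant import order
print(order.sign_off())"
```

```text
the job is handed in; nothing more can be done
None
```

I handed the job in at about 31 s: the used drum stone lies in the steel dish, the pump was pressed to its stop, and the slim stone is fully home and tight in the chuck (it held against a 14 N pull). The dish and the other two rack stones measured where they started; I did not re-measure the other desk items.

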